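# Press a coffee capsule home

## Task

Stand the capsule with the green cap upright in the round cradle of the capsule press, then swing the press's hinged clamp all the way down so that it drives the capsule fully home, and leave it closed. Leave the capsule with the orange cap where it stands.

Things in the scene. Friction and masses are not known exactly. Their poses are not given: they have to be found in the camera images.
- capsule_green: Coffee capsule with green cap, 60 mm tall, 60 g, loose, upright. Origin: centre of underside, z up. Aluminium nose 30 mm across at the bottom, 40 at 20 mm height; flange 56 across, 21 to 25 mm high; straight round green cap 42 across, 25 to 60 mm high: grip the cap from above. A red-lidded spice jar (45 mm across, 106 tall) and the orange capsule stand near; which stands where varies.
- capsule_orange: The same kind of capsule with an orange cap, same size and origin. A bystander: leave it where it stands.
- press: White press, fixed. Origin: on the worktop under the cradle axis; z up; +x points level to the clamp's hinge (along y, at x 90, z 100 mm, steel cheeks up to z 111). Base x -95 to 110, y -58 to 58, top z 50 mm. Cradle: aluminium cup, 38 mm inside at its floor (z 40), 68 at its rim (z 62); slides down up to 14 mm if pushed with over 8 N and stays there (no spring).
- press_clamp (a joint): Black clamp arm, rad: 0 closed (level over the cradle, towards the press's -x), grows opening upward; starts 1.65 to 1.8, leaning back past upright; stop 1.9. Stiff hinge (0.14 N m): stays where left, no latch. Closed, its rubber pad is at z 88 mm on the cradle axis: it pushes a capsule in the cradle down 12 mm over the last 0.14 rad (about 6 N at the bar).
- press_bar (a point): Centre of the steel cross bar at the end of the clamp arm, 150 mm from the hinge axis; bar 16 mm thick, 76 mm long, parallel to the hinge. At clamp angle a it is at x = 90 - 150 cos a, y = 0, z = 100 + 150 sin a (mm, press frame). Arm 26 mm wide, 12 thick. To close, push the bar with shut fingers from its far side (away from the cradle), then from above.

How it is judged:
On the way:
1. the green-capped capsule stands upright in the cradle while the clamp is still open (horizontal distance between capsule_green and press below 0.012 m and angle between capsule_green's own z axis and vertical below 0.18 rad and z of capsule_green in the frame of press below 0.05 m and value of joint press_clamp above 0.8 rad), for 0.2 s.
At the end, for the whole second after the job is handed in: The green-capped capsule is at rest in the cradle, within 12 mm of its axis, upright within 10 degrees and pressed down so that its underside is less than 33 mm above the worktop; the clamp is closed to within 0.05 rad (horizontal distance between capsule_green and press below 0.012 m and angle between capsule_green's own z axis and vertical below 0.18 rad and z of capsule_green in the frame of press below 0.033 m and value of joint press_clamp below 0.05 rad and linear speed of capsule_green below 0.02 m/s); the robot touches nothing.
It fails at once if the orange-capped capsule is moved more than 30 mm (distance of capsule_orange from where it was at the start of the episode above 0.03 m).
It also fails if it takes over 56 s, if anything falls off the work surface, if the arm or the gripper's body presses on something with over 40 N, if the wrist force passes 120 N, or if a joint passes its speed limit or range.

## Robot

A 6-joint arm with a two-finger parallel gripper is mounted at the origin on a cart in front of the work surface, level with it; the furniture and walls round the work are solid. World frame = base frame: x ahead of the robot, y to its left, z up, the work surface at z = 0. Lengths are in m, angles in rad, forces in N, time in s.
With the tool pointing down it reaches from about 0.4 to 0.825 m from the base axis. Payload 7 kg.
Tool frame: the origin (TCP) lies on the centre line of the jaws, within the pads' length; the fingertips stand 11 mm ahead of it and the grasp point (between the pads) lies 8 mm behind it; z points along the fingers, y is the line along which they close (so a half turn about z gives the same grasp; the last joint's range is limited). The gripper opens to 85 mm and grips with 20 to 120 N. Pads are 22 mm wide; open, the fingers measure 114 mm over their backs; the gripper's body (76 mm by 85 mm) begins 54 mm behind the grasp point. The pads swing forward as they close: fully open they stand 13 mm farther back than shut.
Start: joints at [1.599, 0.359, 0.012, 0, -1.224, -0.288], TCP at [0.173, 0.652, 0.242] pointing down, gripper open.
Joint ranges: [-3.07, 3.07], [-1.43, 2.12], [-1.02, 1.25], [-3.03, 1.67], [-3.05, -0], [-3.03, 3.03]. Speed limits (rad/s): [2.39, 2.39, 3.01, 3.14, 3.14, 3.14].

## Interface

Orientations are given as a 3x3 rotation matrix whose columns are the frame's x, y, z axes.
In Python, from rig import state, capture, hand_in, find_in gives the robot as it stands.
- The arm moves only by the tool drive_tool, never from a script. Its argument "targets" is one flat list of numbers, 7 for each row, row after row: the shift along the world's x, y, z scaled (see below), then the turn, a rotation vector about the world's x, y, z scaled (see below), then the opening, from 0 (shut) to 1 (fully open). In form: [x, y, z, wx, wy, wz, claw, x, y, z, wx, wy, wz, claw, ...]. A call has 1 to 10 rows; each row shifts and turns the commanded pose from where the row before left it; what a row does not reach is not made up. The controller multiplies each number of a shift by 200 mm and each number of a turn by 90 degrees. A row lasts 1/10 s, in which the tool goes at most 50 mm and 8.59 degrees, less where a joint would pass 70% of its speed; a pose out of reach is approached as far as the arm can. A call with a number of a shift or a turn outside -1 to 1 is refused whole. A call with a gripper value outside its range is refused whole. The fingers move at their own pace and stop on an object; the grip force is fixed at half the most. Time passes only in rows, so rows that do not move let the fingers close. It gives the time, the measured TCP pose, the force, the opening and the grip force at its end, in the units of the state.
- state(): the state, without advancing time (a new reading comes with each control period).
- capture(name): name is "scene" or "top" or "wrist"; returns a dict with "img" (480x640x3 uint8, red, green, blue), "camera_matrix" (3x3 intrinsics, pixels), "position" and "attitude" of the camera in the world; the wrist camera has in their place "hand_eye" (4x4, takes a point from camera to tool coordinates, whose origin is the TCP and whose axes are the flange's). Camera axes: x right, y up, looking along -z (the intrinsics and any distortion apply to the point x, -y, -z); pixel columns grow to the right and rows downward; lengths in m; the calibration is good to about 2 mm. A picture is of the moment at which its call begins: read the wrist's pose just before it. There is no depth.
- hand_in(): hands the job in; it is judged then, once.
Trained networks look in a picture, given as the dict that the camera call returned (one of the last four; its "shot" number tells which), for a name from the list of things; names that differ only in an ending like _2 or _b are one class to them, and where a whole thing is asked for, a point or a joint stands for the part that bears it (a point fixed in the world has none). Each returns a list of dicts, best first, with "confidence" (0 to 1); they miss things now and then, are a little off and sometimes report something else, mostly with a low value. They report only what shows in the picture. A call takes as long as a camera call.
- find_in(picture, name): "location" ([x, y, z] in m, in world coordinates, good to about 4 mm: the middle of the surface that is visible of it).
The state is a dict: "time": time; "joint_positions": joint angles; "joint_velocities": joint speeds; "joint_torque": joint torques, N m; "eef_pos": TCP position; "orientation": TCP orientation; "force": force on the tool from outside, world axes, zero at the start; "moment": the same for the moment, N m; "opening": finger opening in m; "grasp_force": force on a finger pad.
Only numpy, scipy, OpenCV 4.12 (cv2) and the standard library are available. Lean on these libraries where they do the work, as an engineer would, in place of code of your own. Each camera call takes 0.05 s, during which the arm holds its last target. There are 200 camera calls.

## Working session

There is one attempt and no reset: what is moved stays moved. The work goes in short steps, Python scripts to look and compute and a tool call to move; the robot and the scene stay as the last step left them, time stands still between calls to the robot, and variables do not carry over. Pictures are saved under pics/ and viewed, at most 10 in all, crops included, and the job is handed in when it is done.

Besides the shell and the picture viewer there is one more tool, called after "Emit:" as name(argument=value, ...), one argument or row to a line, values as JSON. drive_tool: Moves the arm, as the interface text tells. Shifts and turns lie within -1 to 1; 1 stands for 200 mm of shift or 90 degrees of turn. Its arguments: {"type":"object","properties":{"targets":{"type":"array","items":{"type":"number"}}},"required":["targets"]}

```bash
mkdir -p pics
python3 - <<'E'
from rig import *
import cv2,numpy as np
np.set_printoptions(precision=4,suppress=True)
s=state();print(s['time'],s['eef_pos'],s['orientation'],s['opening'])
for c in ['scene','top']:
    p=capture(c);cv2.imwrite(f'pics/{c}.png',p['img'][:,:,::-1])
    print(c,p['position'],p['attitude'],p['camera_matrix'])
    for n in ['capsule_green','capsule_orange','press','press_clamp','press_bar']:
        print(n,[(np.round(d['location'],4),round(d['confidence'],2)) for d in find_in(p,n)[:3]])
E
```

```text
0.0 [0.1733 0.6519 0.2414] [[ 0.9664 -0.257  -0.0003]
 [-0.257  -0.9664 -0.0016]
 [ 0.0001  0.0016 -1.    ]] 0.08533482503133018
scene [ 0.1433 -0.6551  0.7815] [[ 0.8694  0.3417 -0.3568]
 [-0.494   0.6141 -0.6155]
 [ 0.0087  0.7114  0.7027]] [[506.3942   0.     314.6689]
 [  0.     506.3942 244.8547]
 [  0.       0.       1.    ]]
capsule_green [(array([ 0.4335, -0.3116,  0.0537]), 0.61)]
capsule_orange [(array([ 0.5229, -0.2748,  0.0532]), 0.72)]
press [(array([0.5316, 0.0626, 0.0511]), 0.79)]
press_clamp [(array([0.5192, 0.1466, 0.1966]), 0.82)]
press_bar [(array([0.5184, 0.1434, 0.1956]), 0.67)]
top [ 0.405  -0.03    1.1317] [[ 0.0126  0.9951 -0.0979]
 [-0.9999  0.0134  0.0081]
 [ 0.0094  0.0978  0.9952]] [[538.257    0.     314.0572]
 [  0.     538.257  241.7429]
 [  0.       0.       1.    ]]
capsule_green [(array([ 0.44  , -0.2936,  0.0579]), 0.69)]
capsule_orange [(array([ 0.5295, -0.2551,  0.0568]), 0.63)]
press [(array([0.5414, 0.0644, 0.0493]), 0.69)]
press_clamp [(array([0.5177, 0.1504, 0.2295]), 0.6)]
press_bar [(array([0.5185, 0.1483, 0.2307]), 0.89)]
```

View pics/scene.png

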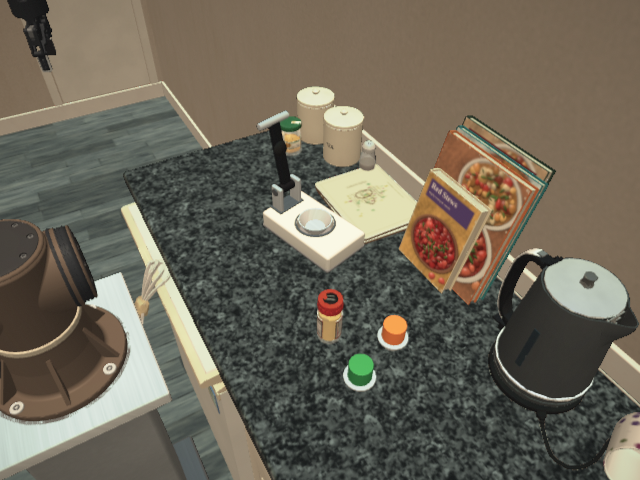

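View pics/top.png

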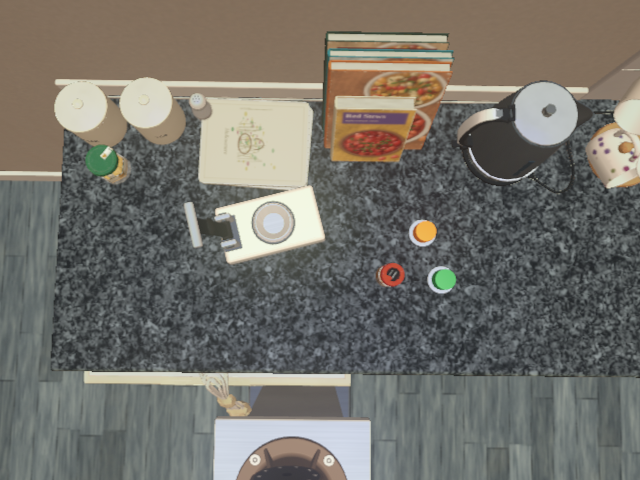

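Scene view: green cap (361,370), orange (395,330), red jar (330,300), cradle (315,222). Top view: green (445,279), orange (426,231), jar lid (392,274), cradle (273,222), bar (193,224). Next I refine by fitting the cap silhouettes and the press geometry.

```bash
cat > h.py <<'E'
from rig import *
import cv2,numpy as np
from scipy.optimize import least_squares
np.set_printoptions(precision=4,suppress=True)
def proj(p,X):
    c=(np.atleast_2d(X)-p['position'])@np.array(p['attitude']); c=c*[1,-1,-1]
    u=c@np.array(p['camera_matrix']).T; return u[:,:2]/u[:,2:]
def ray(p,uv,z):
    uv=np.atleast_2d(uv).astype(float); d=np.c_[uv,np.ones(len(uv))]@np.linalg.inv(p['camera_matrix']).T*[1,-1,-1]@np.array(p['attitude']).T
    o=np.array(p['position']); return o+d*((z-o[2])/d[:,2])[:,None]
def wrist():
    s=state();p=capture('wrist');T=np.eye(4);T[:3,:3]=s['orientation'];T[:3,3]=s['eef_pos'];M=T@np.array(p['hand_eye'])
    p['position'],p['attitude']=M[:3,3],M[:3,:3];return p
t=np.linspace(0,2*np.pi,60,endpoint=False)
def cyl(x,y,r,z0,z1): return np.array([[x+r*np.cos(a),y+r*np.sin(a),z] for z in(z0,z1) for a in t])
def blob(p,lo,hi,near):
    h=cv2.cvtColor(p['img'],cv2.COLOR_RGB2HSV);m=cv2.inRange(h,lo,hi)
    n,l,st,c=cv2.connectedComponentsWithStats(m)
    i=1+np.argmin(np.linalg.norm(c[1:]-near,axis=1)+1e3*(st[1:,4]<60));return c[i],st[i]
def fit(p,c,r,z0,z1,x0):
    def f(q):
        m=cv2.moments(cv2.convexHull(proj(p,cyl(*q,r,z0,z1)).astype(np.float32)));return [m['m10']/m['m00']-c[0],m['m01']/m['m00']-c[1]]
    return least_squares(f,x0).x
E
python3 - <<'E'
from h import *
G=((45,100,40),(80,255,255));O=((8,150,80),(20,255,255));R=((0,150,60),(6,255,255))
for cam,near in (('scene',[(361,370),(395,330),(330,302)]),('top',[(445,279),(426,231),(392,274)])):
    p=capture(cam)
    for (nm,lim,r,z0,z1),nr in zip((('g',G,.021,.025,.06),('o',O,.021,.025,.06),('jar',R,.0225,.088,.106)),near):
        c,st=blob(p,*lim,nr);print(cam,nm,c,st,fit(p,c,r,z0,z1,(.48,-.25)))
    x,y,w,h=(180,170,160,110) if cam=='top' else (240,90,150,190)
    k=4 if cam=='top' else 3
    cv2.imwrite(f'pics/{cam}_c.png',cv2.resize(p['img'][y:y+h,x:x+w,::-1],None,fx=k,fy=k,interpolation=cv2.INTER_CUBIC))
E
```

```text
scene g [360.1711 368.9435] [348 354  26  32 672] [ 0.4394 -0.3003]
scene o [393.8833 329.2433] [382 315  25  30 600] [ 0.536  -0.2621]
scene jar [329.8565 302.9036] [317 289  27  27 467] [ 0.4435 -0.1918]
top g [443.8307 279.127 ] [432 270  24  20 378] [ 0.4397 -0.302 ]
top o [424.5873 231.2521] [414 221  23  21 361] [ 0.5365 -0.2638]
top jar [391.3654 274.4485] [380 263  24  23 301] [ 0.4456 -0.1876]
```

View pics/top_c.png

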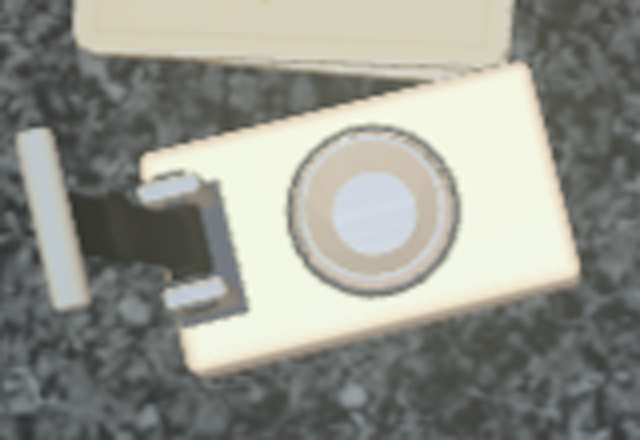

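Run:
```python
from h import *
p=capture('top');f=lambda x,y:((x+.5)/4+180-.5,(y+.5)/4+170-.5)
print('rim',ray(p,f(374,211),.062),'floor',ray(p,f(375,214),.04))
E_=ray(p,[f(147,155),f(525,64),f(195,358),f(576,272)],.05);print(E_)
for a,b in((1,0),(3,2)):
    d=E_[a]-E_[b];print('edge dir',np.degrees(np.arctan2(d[1],d[0])))
B=ray(p,[f(34,130),f(71,308)],.25);print('bar',B,B.mean(0));d=B[0]-B[1];print(np.degrees(np.arctan2(d[1],d[0])))
def model(q):
    x,y,w,a=q;hx=.09-.15*np.cos(a);z=.1+.15*np.sin(a);c,s=np.cos(w),np.sin(w)
    return np.array([[x+c*hx-s*v,y+s*hx+c*v,z] for v in(-.038,.038)])
C=ray(p,f(374,211),.062)[0]
obs=np.array([f(34,130),f(71,308)])
def res(q):
    u=proj(p,model((C[0],C[1],q[0],q[1])));return np.r_[(u.mean(0)-obs.mean(0))]
for w0 in (1.3,1.8): 
    r=least_squares(res,[w0,1.75]);print(r.x,np.degrees(r.x[0]),r.cost)
print(C)
```

```text
rim [[0.5481 0.0438 0.062 ]] floor [[0.5495 0.0447 0.04  ]]
[[ 0.5768  0.1602  0.05  ]
 [ 0.6264 -0.0309  0.05  ]
 [ 0.474   0.133   0.05  ]
 [ 0.5201 -0.058   0.05  ]]
edge dir -75.4395202404421
edge dir -76.44436827490645
bar [[0.5548 0.172  0.25  ]
 [0.4811 0.1542 0.25  ]] [0.518  0.1631 0.25  ]
13.555722656144019
[1.8127 1.7981] 103.86200667573061 4.0389678347315804e-28
[1.8127 1.7981] 103.86200667575562 6.722684246325987e-22
[0.5481 0.0438 0.062 ]
```

Emit:
drive_tool(
  targets=[0.104,-0.195,0.045,0,0,-0.087,1,0.104,-0.195,0.045,0,0,-0.087,1,0.104,-0.195,0.045,0,0,-0.087,1,0.104,-0.195,0.045,0,0,-0.087,1,0.104,-0.195,0.045,0,0,-0.087,1,0.104,-0.195,0.045,0,0,-0.087,1,0.104,-0.195,0.045,0,0,-0.087,1,0.104,-0.195,0.045,0,0,-0.087,1,0.104,-0.195,0.045,0,0,-0.087,1],
)

```text
time: 1.65
eef_pos: [0.361, 0.2996, 0.3241]
orientation: [[0.076, -0.997, 0.001], [-0.997, -0.076, 0.001], [-0.001, -0.001, -1.0]]
force: [1.7, 0.4, 0.1]
opening: 0.0853
grasp_force: 0.0
```

Run:
```python
from h import *
s=state();print(s['time'],s['eef_pos'],s['orientation'],s['joint_positions'],s['force'])
print(np.array(capture('wrist')['hand_eye']))
```

```text
1.65 [0.361  0.2996 0.3241] [[ 0.0758 -0.9971  0.0005]
 [-0.9971 -0.0758  0.0009]
 [-0.0009 -0.0006 -1.    ]] [ 1.1139 -0.0361 -0.2837  0.0001 -1.3221 -1.0381] [1.7362 0.4167 0.0846]
[[-0.0005  0.9534  0.3018  0.0769]
 [ 1.      0.0002  0.001  -0.0003]
 [ 0.0009  0.3018 -0.9534 -0.1314]
 [ 0.      0.      0.      1.    ]]
```

Emit:
drive_tool(
  targets=[0.08,-0.225,0,0,0,-0.0624,1,0.08,-0.225,0,0,0,-0.0624,1,0.08,-0.225,0,0,0,-0.0624,1,0.08,-0.225,0,0,0,-0.0624,1,0.08,-0.225,0,0,0,-0.0624,1,0.08,-0.225,0,0,0,-0.0624,1,0.08,-0.225,0,0,0,-0.0624,1,-0.024,-0.204,-0.089,0,0,0,1,-0.024,-0.204,-0.089,0,0,0,1,-0.024,-0.204,-0.089,0,0,0,1],
)

```text
time: 2.7
eef_pos: [0.4579, -0.1378, 0.2696]
orientation: [[-0.569, -0.822, 0.001], [-0.822, 0.569, 0.0], [-0.001, -0.001, -1.0]]
force: [1.1, -0.7, -1.2]
opening: 0.0852
grasp_force: 0.0
```

Emit:
drive_tool(
  targets=[-0.024,-0.204,-0.089,0,0,0,1,-0.024,-0.204,-0.089,0,0,0,1,-0.024,-0.204,-0.089,0,0,0,1,-0.024,-0.204,-0.089,0,0,0,1,0,0,0,0,0,0,1],
)

```text
time: 3.2
eef_pos: [0.4368, -0.3023, 0.1958]
orientation: [[-0.572, -0.82, -0.004], [-0.82, 0.572, 0.001], [0.002, 0.004, -1.0]]
force: [-0.1, 0.8, -1.1]
opening: 0.0852
grasp_force: 0.0
```

Run:
```python
from h import *
p=wrist();cv2.imwrite('pics/w1.png',p['img'][:,:,::-1]);print(state()['eef_pos'])
u=proj(p,[.4396,-.301,.05])[0];c,st=blob(p,(45,100,40),(80,255,255),u);print(u,c,st,fit(p,c,.021,.025,.06,(.44,-.3)))
print([(d['location'],d['confidence']) for d in find_in(p,'capsule_green')])
```

```text
[ 0.4376 -0.301   0.1971]
[314.0304 224.9868] [314.9887 223.9722] [ 286  191   59   66 3097] [ 0.4391 -0.3006]
[([0.4358, -0.3092, 0.0606], 0.63)]
```

Emit:
drive_tool(
  targets=[0.008,0,-0.15,0,0,0,1,0,0,-0.15,0,0,0,1,0,0,-0.15,0,0,0,1,0,0,-0.15,0,0,0,1,0,0,-0.15,0,0,0,1,0,0,0,0,0,0,1,0,0,0,0,0,0,1],
)

```text
time: 4.0
eef_pos: [0.4415, -0.2987, 0.0497]
orientation: [[-0.567, -0.824, 0.0], [-0.824, 0.567, -0.0], [0.0, -0.0, -1.0]]
force: [0.0, -0.0, 0.2]
opening: 0.0856
grasp_force: 0.0
```

Emit:
drive_tool(
  targets=[0,0,0,0,0,0,0,0,0,0,0,0,0,0,0,0,0,0,0,0,0,0,0,0,0,0,0,0,0,0,0,0,0,0,0,0,0,0,0,0,0,0],
)

```text
time: 4.6
eef_pos: [0.4413, -0.2996, 0.0503]
orientation: [[-0.569, -0.823, 0.002], [-0.823, 0.569, -0.001], [-0.0, -0.002, -1.0]]
force: [-1.7, 2.8, 9.6]
opening: 0.0402
grasp_force: 59.4
```

Emit:
drive_tool(
  targets=[0,0,0.1,0,0,0,0,0,0,0.25,0,0,0,0,0,0,0.25,0,0,0,0,0,0,0.25,0,0,0,0],
)

```text
time: 5.0
eef_pos: [0.4401, -0.2992, 0.2212]
orientation: [[-0.569, -0.822, 0.0], [-0.822, 0.569, -0.0], [-0.0, -0.0, -1.0]]
force: [1.9, -0.6, -1.8]
opening: 0.0398
grasp_force: 60.8
```

Emit:
drive_tool(
  targets=[0.067,0.215,0,0,0,0.0677,0,0.067,0.215,0,0,0,0.0677,0,0.067,0.215,0,0,0,0.0677,0,0.067,0.215,0,0,0,0.0677,0,0.067,0.215,0,0,0,0.0677,0,0.067,0.215,0,0,0,0.0677,0,0.067,0.215,0,0,0,0.0677,0,0.067,0.215,0,0,0,0.0677,0,0,0,0,0,0,0,0,0,0,0,0,0,0,0],
)

```text
time: 6.0
eef_pos: [0.5477, 0.0456, 0.2187]
orientation: [[0.244, -0.97, -0.0], [-0.97, -0.244, 0.0], [-0.0, 0.0, -1.0]]
force: [-0.5, -0.4, -0.2]
opening: 0.0399
grasp_force: 60.9
```

Run:
```python
from h import *
p=wrist();cv2.imwrite('pics/w2.png',p['img'][:,:,::-1]);s=state();print(s['eef_pos'],s['opening'])
C=np.array([.548,.044])
for n,z,r in(('rim',.062,.034),('fl',.04,.019)): print(n,proj(p,cyl(*C,r,z,z)[[0,15,30,45]]))
```

```text
[0.5474 0.0447 0.2187] 0.03960590423022905
rim [[272.4909 204.3822]
 [306.7507 257.4367]
 [362.1514 226.252 ]
 [329.3987 170.4699]]
fl [[294.1459 202.5735]
 [311.8466 230.743 ]
 [340.9481 214.051 ]
 [323.6579 185.1348]]
```

View pics/w2.png

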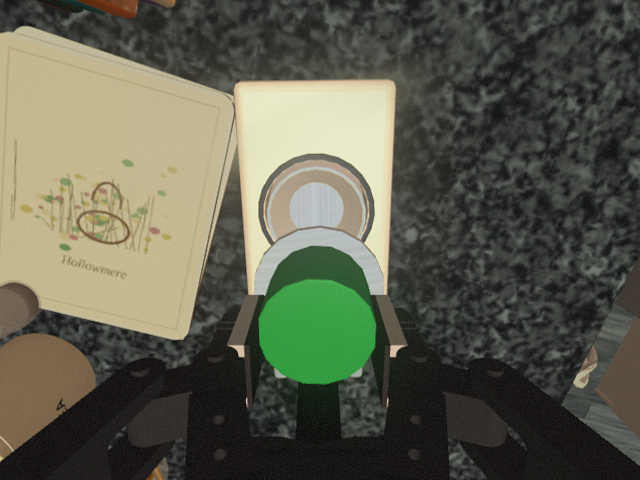

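The cradle floor sits at about (316,208), against a prediction of (317,208). The capsule is level in the jaws at column 318, so I lower it straight down.

Emit:
drive_tool(
  targets=[0,0,-0.155,0,0,0,0,0,0,-0.155,0,0,0,0,0,0,-0.155,0,0,0,0,0,0,-0.13,0,0,0,0,0,0,-0.02,0,0,0,0,0,0,-0.015,0,0,0,0,0,0,0,0,0,0,0],
)

```text
time: 6.75
eef_pos: [0.5485, 0.0443, 0.0938]
orientation: [[0.242, -0.97, 0.001], [-0.97, -0.242, 0.0], [-0.0, -0.002, -1.0]]
force: [0.2, -0.6, 0.7]
opening: 0.04
grasp_force: 60.9
```

Emit:
drive_tool(
  targets=[0,0,-0.01,0,0,0,0,0,0,-0.005,0,0,0,0,0,0,0,0,0,0,0],
)

```text
time: 7.05
eef_pos: [0.5482, 0.0449, 0.0904]
orientation: [[0.243, -0.97, 0.001], [-0.97, -0.243, 0.0], [-0.0, -0.001, -1.0]]
force: [-0.6, -0.0, 0.6]
opening: 0.0399
grasp_force: 61.0
```

Emit:
drive_tool(
  targets=[0,0,0,0,0,0,1,0,0,0,0,0,0,1,0,0,0,0,0,0,1,0,0,0,0,0,0,1,0,0,0.05,0,0,0,1,0,0,0.15,0,0,0,1,0,0,0.25,0,0,0,1,0,0,0.25,0,0,0,1,0,0,0.25,0,0,0,1],
)

```text
time: 7.95
eef_pos: [0.5473, 0.0445, 0.2826]
orientation: [[0.243, -0.97, 0.001], [-0.97, -0.243, 0.0], [0.0, -0.001, -1.0]]
force: [1.5, 0.7, -1.0]
opening: 0.0855
grasp_force: 0.0
```

Run:
```python
from h import *
p=wrist();cv2.imwrite('pics/w3.png',p['img'][:,:,::-1]);print(state()['eef_pos'])
u=proj(p,[.548,.044,.085])[0];c,st=blob(p,(45,100,40),(80,255,255),u);print(u,c,st,fit(p,c,.021,.065,.1,(.55,.04)))
q=capture('scene')
for n in('press_bar','capsule_green'):print(n,find_in(q,n))
```

```text
[0.551  0.0446 0.2922]
[317.0437 204.2204] [317.6943 204.8957] [ 293  180   51   51 2061] [0.5475 0.0439]
press_bar [{'location': [0.518, 0.1461, 0.1925], 'confidence': 0.83}]
capsule_green [{'location': [0.5424, 0.0282, 0.0879], 'confidence': 0.73}]
```

View pics/w3.png

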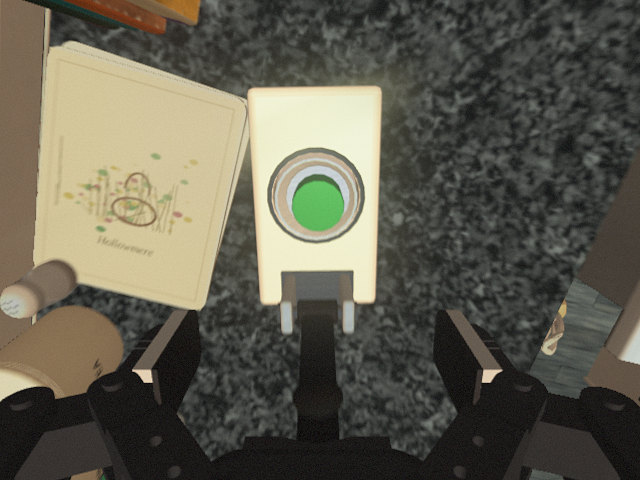

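The capsule is centred in the cradle at (0.5475, 0.0439) and upright; in the image the cap is at (318,205), inside the rim. Next I go behind the bar with the fingers shut.

Emit:
drive_tool(
  targets=[0,0,0.2,0,0,0,0,-0.051,0.206,0,0,0,0,0,-0.051,0.206,0,0,0,0,0,-0.051,0.206,0,0,0,0,0,-0.051,0.206,0,0,0,0,0,0,0,0,0,0,0,0],
)

```text
time: 8.75
eef_pos: [0.5055, 0.213, 0.3183]
orientation: [[0.247, -0.969, -0.002], [-0.969, -0.247, -0.001], [0.0, 0.002, -1.0]]
force: [0.3, -1.3, -0.4]
opening: -0.0003
grasp_force: 0.0
```

Run:
```python
from h import *
s=state();print(s['eef_pos'],s['opening'])
p=capture('top')
cv2.imwrite('pics/t2.png',cv2.resize(p['img'][110:310,120:360,::-1],None,fx=3,fy=3))
```

```text
[0.5055 0.213  0.3183] -0.0002971937684899163
```

View pics/t2.png

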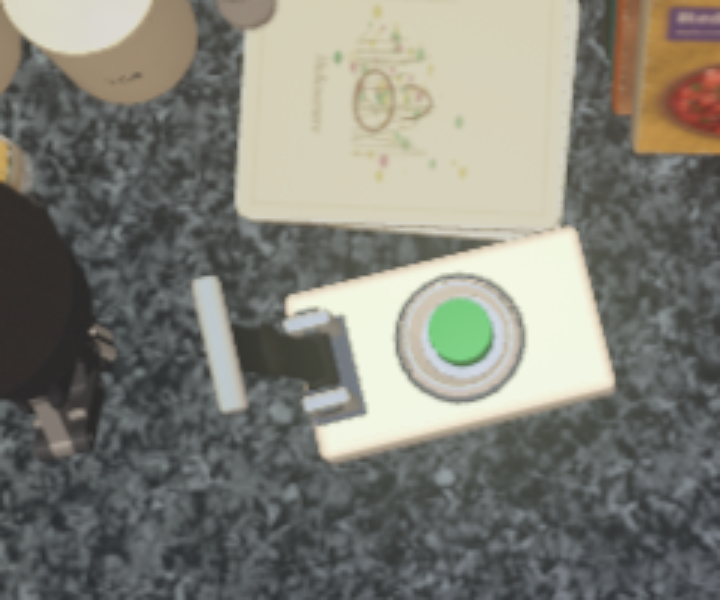

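Run:
```python
from h import *
p=capture('top');s=state()
f=lambda X:(proj(p,X)-[120,110])*3
print('tip',f(np.array(s['eef_pos'])-[0,0,.011]),'bar',f([.519,.160,.247]))
u=np.array([-.243,.97]);d=np.array(s['eef_pos'])[:2]-[.548,.044];print('press x,y',d@u,d@[-u[1],u[0]])
```

```text
tip [[101.3178 349.773 ]] bar [[225.0746 341.8108]]
press x,y 0.17135154098098346 0.0001572766085179214
```

Emit:
drive_tool(
  targets=[0,0,-0.18,0,0,0,0,0,0,-0.18,0,0,0,0,0.024,-0.097,0,0,0,0,0,0.024,-0.097,0,0,0,0,0,0.024,-0.097,0,0,0,0,0,0.024,-0.097,0,0,0,0,0],
)

```text
time: 9.45
eef_pos: [0.5262, 0.1301, 0.2472]
orientation: [[0.242, -0.97, -0.001], [-0.97, -0.242, -0.0], [0.0, 0.001, -1.0]]
force: [-0.6, 0.7, -0.5]
opening: -0.0001
grasp_force: 0.6
```

Emit:
drive_tool(
  targets=[0.024,-0.097,0,0,0,0,0,0.024,-0.097,0,0,0,0,0,0.024,-0.097,0,0,0,0,0,0,0,0,0,0,0,0],
)

```text
time: 9.85
eef_pos: [0.5405, 0.0707, 0.2472]
orientation: [[0.24, -0.971, -0.001], [-0.971, -0.24, -0.001], [0.0, 0.001, -1.0]]
force: [0.6, 0.2, -0.2]
opening: -0.0004
grasp_force: 0.0
```

Run:
```python
from h import *
s=state();u=np.array([-.243,.97]);d=np.array(s['eef_pos'])[:2]-[.548,.044];print('press x,y',d@u,d@[-u[1],u[0]],s['eef_pos'][2],s['force'])
p=capture('scene')
cv2.imwrite('pics/s2.png',cv2.resize(p['img'][60:280,180:400,::-1],None,fx=2.7,fy=2.7))
for n in('press_bar','capsule_green'):print(n,find_in(p,n))
```

```text
press x,y 0.02777634419004795 0.0008018997782883799 0.24717293122519482 [ 0.6332  0.1842 -0.1599]
press_bar [{'location': [0.5291, 0.0709, 0.1912], 'confidence': 0.92}]
capsule_green [{'location': [0.5403, 0.0258, 0.0875], 'confidence': 0.83}]
```

View pics/s2.png

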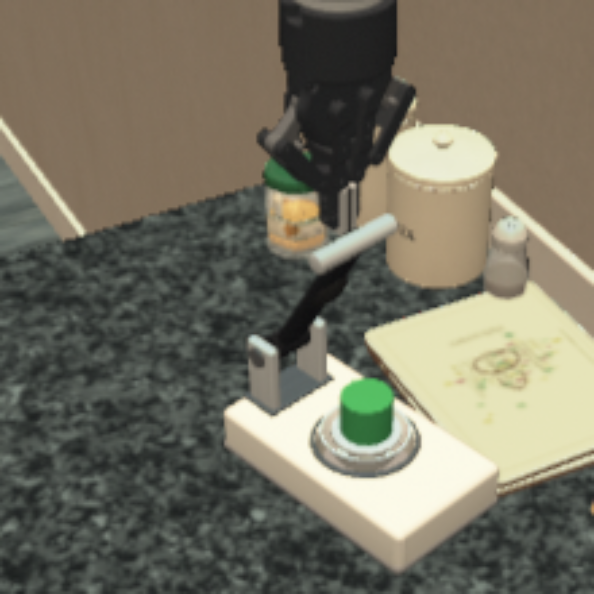

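The bar, at (353,243) in the crop, has swung to about 1.0 rad and the capsule is undisturbed. Now I lift over the bar and push down along its arc.

Emit:
drive_tool(
  targets=[0,0,0.05,0,0,0,0,0.036,-0.1455,0,0,0,0,0,0.015,-0.061,-0.11,0,0,0,0,0.013,-0.051,-0.1,0,0,0,0,0.012,-0.046,-0.057,0,0,0,0,0.01,-0.041,-0.068,0,0,0,0,0.008,-0.032,-0.063,0,0,0,0,0.006,-0.022,-0.072,0,0,0,0,0.004,-0.017,-0.07,0,0,0,0,0,0,0,0,0,0,0],
)

```text
time: 11.0
eef_pos: [0.5605, -0.0099, 0.1478]
orientation: [[0.243, -0.97, -0.003], [-0.97, -0.243, -0.001], [-0.0, 0.003, -1.0]]
force: [-0.4, 0.6, 1.2]
opening: -0.0
grasp_force: 0.0
```

Run:
```python
from h import *
s=state();u=np.array([-.243,.97]);d=np.array(s['eef_pos'])[:2]-[.548,.044];print('press x,y',d@u,d@[-u[1],u[0]],s['eef_pos'][2],s['force'])
p=capture('scene')
cv2.imwrite('pics/s3.png',cv2.resize(p['img'][60:280,180:400,::-1],None,fx=2.7,fy=2.7))
```

```text
press x,y -0.05526278116180608 0.0010043415734631352 0.14777070824877753 [-0.3658  0.5944  1.2408]
```

View pics/s3.png

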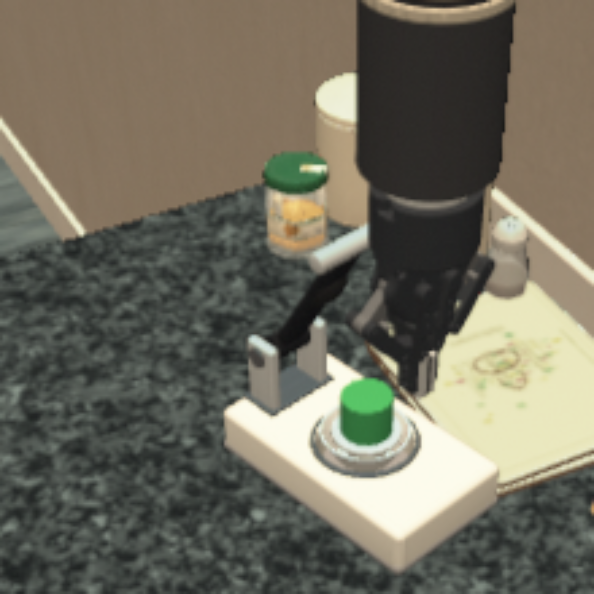

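The tip went past the front of the bar: the bar still stands at crop (318,262)–(392,222). I compute its angle from the image.

Run:
```python
from h import *
p=capture('scene');C=np.array([.548,.044]);u=np.array([-.243,.97])
v=np.array([-u[1],u[0]])
for a in np.arange(.9,1.5,.05):
    x=.09-.15*np.cos(a);z=.1+.15*np.sin(a)
    print(round(a,2),round(x,4),round(z,4),((proj(p,[[*(C+u*x+v*s),z] for s in(-.038,.038)])-[180,60])*2.7).round(0).tolist())
```

```text
0.9 -0.0032 0.2175 [[407.0, 246.0], [330.0, 289.0]]
0.95 0.0027 0.222 [[401.0, 237.0], [324.0, 279.0]]
1.0 0.009 0.2262 [[395.0, 229.0], [318.0, 271.0]]
1.05 0.0154 0.2301 [[389.0, 221.0], [311.0, 262.0]]
1.1 0.022 0.2337 [[383.0, 213.0], [305.0, 254.0]]
1.15 0.0287 0.2369 [[377.0, 205.0], [298.0, 246.0]]
1.2 0.0356 0.2398 [[370.0, 198.0], [292.0, 238.0]]
1.25 0.0427 0.2423 [[363.0, 191.0], [285.0, 231.0]]
1.3 0.0499 0.2445 [[357.0, 184.0], [278.0, 224.0]]
1.35 0.0571 0.2464 [[350.0, 178.0], [271.0, 218.0]]
1.4 0.0645 0.2478 [[343.0, 173.0], [264.0, 212.0]]
1.45 0.0719 0.2489 [[336.0, 167.0], [257.0, 206.0]]
```

Emit:
drive_tool(
  targets=[0,0,0.235,0,0,0,0,0,0,0.235,0,0,0,0,0,0,0.235,0,0,0,0,-0.0456,0.182,0,0,0,0,0,-0.0456,0.182,0,0,0,0,0,0,0,0,0,0,0,0,0,0,-0.15,0,0,0,0,0,0,0,0,0,0,0],
)

```text
time: 11.9
eef_pos: [0.5415, 0.0635, 0.2586]
orientation: [[0.244, -0.97, -0.004], [-0.97, -0.244, -0.001], [-0.0, 0.004, -1.0]]
force: [0.1, -1.1, -0.0]
opening: -0.0001
grasp_force: 0.0
```

```bash
cat >> h.py <<'E'
def pr():
    s=state();u=np.array([-.243,.97]);d=np.array(s['eef_pos'])[:2]-[.548,.044];print('press x,y,z',d@u,d@[-u[1],u[0]],s['eef_pos'][2],s['force'],s['time'])
E
python3 -c "
from h import *
pr()"
```

```text
press x,y,z 0.020465695215016257 0.0016023704540563156 0.2585753266344783 [ 0.0591 -1.063  -0.0181] 11.9
```

Emit:
drive_tool(
  targets=[0,0,-0.06,0,0,0,0,0.0143,-0.0572,-0.028,0,0,0,0,0.0142,-0.0567,-0.0465,0,0,0,0,0.0131,-0.0524,-0.052,0,0,0,0,0.0117,-0.0466,-0.0575,0,0,0,0],
)

```text
time: 12.4
eef_pos: [0.5549, 0.0191, 0.2122]
orientation: [[0.242, -0.97, 0.002], [-0.97, -0.242, -0.0], [0.001, -0.002, -1.0]]
force: [1.5, -1.5, 1.7]
opening: 0.0003
grasp_force: 1.0
```

Run:
```python
from h import *
pr();p=capture('scene')
cv2.imwrite('pics/s4.png',cv2.resize(p['img'][60:280,180:400,::-1],None,fx=2.7,fy=2.7))
```

```text
press x,y,z -0.025871760560220922 -0.0006399664676686925 0.21216949625642992 [ 1.4698 -1.4945  1.7472] 12.4
```

View pics/s4.png

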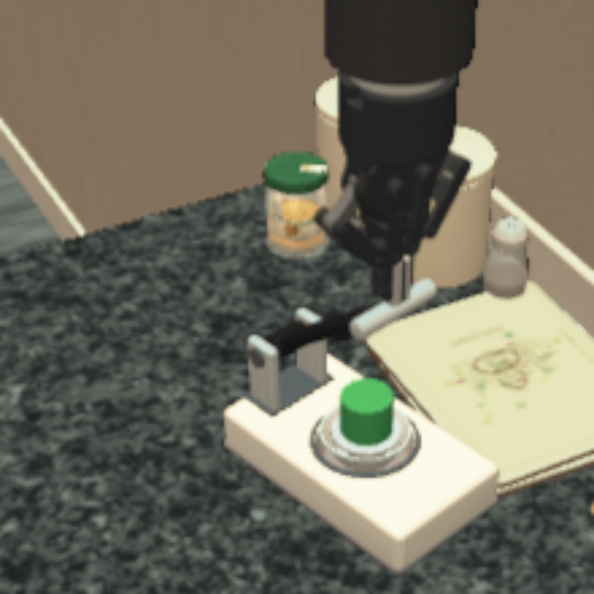

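The bar is now at crop (395,305), about 0.6 rad, under the fingertip. I continue pushing down.

Emit:
drive_tool(
  targets=[0.0103,-0.0412,-0.062,0,0,0,0,0.0087,-0.035,-0.066,0,0,0,0,0.007,-0.028,-0.069,0,0,0,0,0.0053,-0.0213,-0.0715,0,0,0,0,0.0028,-0.011,-0.051,0,0,0,0,0.002,-0.008,-0.04,0,0,0,0,0,0,-0.04,0,0,0,0,0,0,-0.03,0,0,0,0,0,0,0,0,0,0,0],
)

```text
time: 13.35
eef_pos: [0.561, -0.008, 0.1254]
orientation: [[0.243, -0.97, -0.0], [-0.97, -0.243, 0.0], [-0.0, 0.0, -1.0]]
force: [0.3, 0.6, 0.6]
opening: 0.0001
grasp_force: 0.0
```

```bash
python3 -c "
from h import *
pr()"
```

```text
press x,y,z -0.053591908222694946 -3.162134327326302e-06 0.12544777128417745 [0.2885 0.6059 0.6203] 13.35
```

Emit:
drive_tool(
  targets=[0,0,-0.02,0,0,0,0,0,0,-0.015,0,0,0,0,0,0,0,0,0,0,0],
)

```text
time: 13.65
eef_pos: [0.5613, -0.008, 0.1191]
orientation: [[0.243, -0.97, 0.001], [-0.97, -0.243, -0.0], [0.0, -0.001, -1.0]]
force: [1.3, -2.4, 2.5]
opening: -0.0001
grasp_force: 1.1
```

Run:
```python
from h import *
pr();p=capture('scene')
cv2.imwrite('pics/s5.png',cv2.resize(p['img'][60:280,180:400,::-1],None,fx=2.7,fy=2.7))
```

```text
press x,y,z -0.053708425295233876 -0.0002531898458671463 0.11905270602846277 [ 1.3159 -2.4158  2.519 ] 13.65
```

View pics/s5.png

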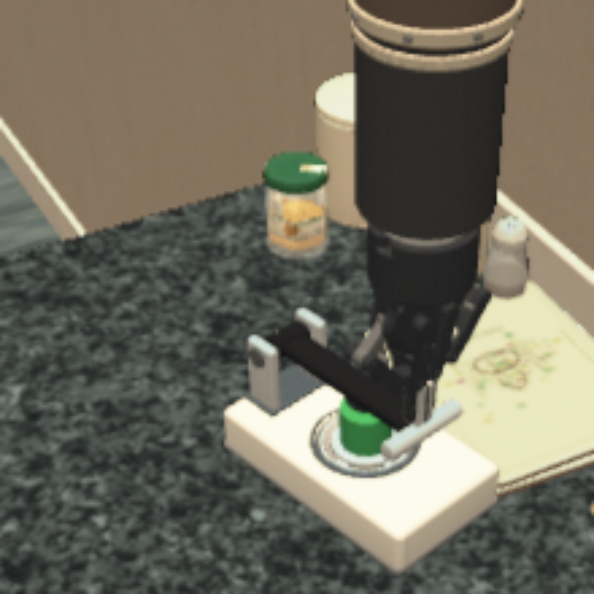

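The tip rests on the arm just behind the bar, whose ends are at crop (388,449) and (460,408). I work out the angle.

Run:
```python
from h import *
p=capture('scene');C=np.array([.548,.044]);u=np.array([-.243,.97])
v=np.array([-u[1],u[0]])
for a in np.arange(0,.35,.05):
    x=.09-.15*np.cos(a);z=.1+.15*np.sin(a)
    print(round(a,2),round(x,4),round(z,4),((proj(p,[[*(C+u*x+v*s),z] for s in(-.038,.038)])-[180,60])*2.7).round(0).tolist())
```

```text
0.0 -0.06 0.1 [[455.0, 407.0], [383.0, 453.0]]
0.05 -0.0598 0.1075 [[455.0, 399.0], [383.0, 446.0]]
0.1 -0.0593 0.115 [[455.0, 391.0], [383.0, 438.0]]
0.15 -0.0583 0.1224 [[455.0, 383.0], [382.0, 429.0]]
0.2 -0.057 0.1298 [[454.0, 375.0], [381.0, 421.0]]
0.25 -0.0553 0.1371 [[453.0, 366.0], [380.0, 412.0]]
0.3 -0.0533 0.1443 [[452.0, 357.0], [378.0, 403.0]]
```

Emit:
drive_tool(
  targets=[0,0,-0.015,0,0,0,0,0,0,0,0,0,0,0],
)

```text
time: 13.95
eef_pos: [0.5616, -0.0078, 0.1183]
orientation: [[0.244, -0.97, 0.002], [-0.97, -0.244, -0.0], [0.001, -0.002, -1.0]]
force: [-7.6, 0.1, 20.5]
opening: -0.0002
grasp_force: 10.6
```

```bash
python3 -c "
from h import *
pr()"
```

```text
press x,y,z -0.05359326608379518 -0.000569741148977081 0.11830080725677646 [-7.5652  0.1189 20.4593] 13.95
```

The force rose to 20 N with no further travel, so the clamp is at its stop. I retreat straight up.

Emit:
drive_tool(
  targets=[0,0,0.05,0,0,0,0,0,0,0.15,0,0,0,0,0,0,0.25,0,0,0,0,0,0,0.25,0,0,0,0,0,0,0.25,0,0,0,0,0,0,0,0,0,0,0],
)

```text
time: 14.55
eef_pos: [0.5639, -0.0075, 0.3138]
orientation: [[0.244, -0.97, 0.012], [-0.97, -0.244, 0.002], [0.001, -0.012, -1.0]]
force: [-0.7, -1.5, 0.1]
opening: 0.0001
grasp_force: 0.0
```

Run:
```python
from h import *
pr();C=np.array([.548,.044]);u=np.array([-.243,.97]);v=np.array([-u[1],u[0]])
p=capture('scene');h=cv2.cvtColor(p['img'],cv2.COLOR_RGB2HSV)
print('bar',[d['location'] for d in find_in(p,'press_bar')],'expected',[*(C-u*.06),.1])
print('green',[d['location'] for d in find_in(p,'capsule_green')])
# arm dark-pixel template: IoU of arm+bar polygon vs dark mask by angle
def quad(a,s0,s1,w,t=0.006):
    return cv2.convexHull(proj(p,[[*(C+u*(.09-s*np.cos(a)+k*np.sin(a))+v*y),.1+s*np.sin(a)+k*np.cos(a)] for s in(s0,s1) for y in(-w,w) for k in(-t,t)]).astype(np.float32)).astype(np.int32)
dark=(h[:,:,2]<60)
for a in np.arange(-.02,.2,.02):
    m=np.zeros(dark.shape,np.uint8);cv2.fillConvexPoly(m,quad(a,.03,.138,.013),1)
    g=cv2.dilate(m,np.ones((5,5)))&(1-m)
    print(round(a,2),dark[m>0].mean().round(3),dark[g>0].mean().round(3))
```

```text
press x,y,z -0.053856330897638575 -0.0029391802411966195 0.31376811036280017 [-0.7199 -1.4726  0.0766] 14.55
bar [[0.5388, 0.0393, 0.1046]] expected [np.float64(0.5625800000000001), np.float64(-0.014199999999999997), 0.1]
green [[0.5342, 0.0255, 0.0676]]
-0.02 0.815 0.203
0.0 0.835 0.203
0.02 0.838 0.212
0.04 0.843 0.235
0.06 0.814 0.274
0.08 0.812 0.354
0.1 0.775 0.405
0.12 0.75 0.432
0.14 0.721 0.434
0.16 0.692 0.458
0.18 0.647 0.487
```

```bash
python3 -c "
from rig import *
print(hand_in())"
```

```text
the job is handed in; nothing more can be done
None
```

The job is handed in with no verdict returned: the green capsule stood upright in the cradle before closing. The clamp was then pushed to its stop (20 N, about 0.01 rad by fingertip height) and left closed with the arm clear. Neither the capsule's final depth nor the orange capsule's final position was measured directly.

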